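# Pack two washer-cleaning tablets down their tube

## Task

Two washer-cleaning tablets have hung up part-way down the clear tube on the laundry shelf. Pick up the wooden pusher that stands in the saucer, reach down the tube with it and press both tablets right down until they bottom out firmly on the floor of the tube, so that the rest of the refill will fit. Then draw the pusher out, stand it upright in its saucer again and let go, leaving everything else on the shelf where it is (the tube stays uncapped).

Things in the scene. Friction and masses are not known exactly. Their poses are not given: they have to be found in the camera images.
- tube: Clear plastic tablet tube, upright on a round grey foot (100 mm across, 9 mm high) screwed to the shelf. Outside 54 mm, bore 46 mm across; the top 16 mm flare to 68 mm outside, 60 mm inside. Rim 144 mm, rigid inner floor 12 mm above the shelf. Holds two white disc tablets, 43 mm across, 22 mm thick, one above the other with a gap. Origin: on its axis at shelf height; z up.
- tube_mouth (a point): Centre of the tube's open mouth, at rim height (144 mm above the shelf), on the axis.
- tablet_top (a joint): How far the upper tablet is down the tube, m. 0: its top face is 8 mm below the rim; 0.080: resting on the bottomed lower tablet, fully home. Starts between 0 and 0.022.
- tablet_low (a joint): How far the lower tablet is down the tube, m. 0: its top face is 35 mm below the rim; 0.075: on the tube's floor, fully home. Starts between 0.028 and 0.052.
- tablet_top_face (a point): Centre of the upper tablet's top face, where the pusher's foot presses. The snug tablets slide only along the tube and stay where left; each resists with about 3 N (6 N once the upper pushes the lower). With both bottomed out this face is 56 mm above the shelf, 88 mm below the rim, and resistance turns hard; a firm press is 10 to 20 N.
- pusher: Loose beech pusher, 173 mm long, 0.11 to 0.22 kg, upright on its foot in the saucer; round about its axis. From the bottom: grey foot disc 34 mm across, 15 mm high (flat below), shaft 16 mm across, collar 48 mm across at 112 to 119 mm, handle 28 mm across at 119 to 166 mm, domed end at 173 mm. Origin: centre of the foot's underside; z towards the handle.
- pusher_grip (a point): On the pusher's axis, 143 mm above the foot's underside, mid-handle: grip it here from above; pressed hard, the fingertips can bear on the collar below.
- saucer: Loose white ceramic saucer, 104 mm across its rim, 14 mm high, 0.35 kg; flat inside 6 mm above the shelf over a circle about 68 mm across, on which the pusher stands at its middle. Origin: centre of its underside, z up.
- detergent: Bystander: capped purple detergent bottle, 115 x 68 mm, 258 mm tall. Origin: centre of its underside.
- tin: Bystander: round aluminium tin with a twist lid, 87 mm across, 67 mm tall. Origin: centre of its underside.
- scoop: Bystander: white plastic scoop, 144 mm long, 54 mm across the cup, 36 mm high, lying along its x, between the tube and the saucer. Origin: near its middle, at the bottom.
- brush: Bystander: nylon scrubbing brush, 195 mm long, 46 mm wide, 37 mm high, bristles down, lying along its x. Origin: near its middle, at the bottom.
- carton: Bystander: cardboard tablet carton, 65 x 125 mm, 150 mm tall. Origin: centre of its underside.
- basket: Bystander: grey open basket of clothes pegs, 140 x 100 mm, 60 mm tall. Origin: centre of its underside.
- tube_cap: Bystander: the tube's grey round cap, 72 mm across, 18 mm high, lying on the shelf; not needed. Origin: centre of its underside.
Not all that is in view belongs to the job. Leave any orange look-alike of the pusher alone. Leave any pink look-alike of the tube alone.

How it is judged:
By the outcome, as a careful person would: the job done as asked, in the order asked, and still so for the second after the job is handed in, with the robot touching nothing.
It also fails if it takes over 64 s, if anything falls off the work surface, if the arm or the gripper's body presses on something with over 40 N, if the wrist force passes 120 N, or if a joint passes its speed limit or range.

## Robot

A 6-joint arm with a two-finger parallel gripper is mounted at the origin on the work surface. World frame = base frame: x ahead of the robot, y to its left, z up, the work surface at z = 0. Lengths are in m, angles in rad, forces in N, time in s.
With the tool pointing down it reaches from about 0.35 to 0.775 m from the base axis. Payload 7.3 kg.
Tool frame: the origin (TCP) lies on the centre line of the jaws, within the pads' length; the fingertips stand 25 mm ahead of it and the grasp point (between the pads) lies 6 mm ahead of it; z points along the fingers, y is the line along which they close (so a half turn about z gives the same grasp; the last joint's range is limited). The gripper opens to 92 mm and grips with 3 to 60 N. Pads are 19 mm wide; open, the fingers measure 130 mm over their backs; the gripper's body (75 mm by 190 mm) begins 47 mm behind the grasp point.
Start: joints at [1.184, 0.342, 1.524, -0, 1.275, -0.146], TCP at [0.125, 0.51, 0.252] pointing down, gripper open.
Joint ranges: [-2.53, 2.53], [-0.77, 2.02], [0.04, 2.7], [-1, 4.14], [0.28, 2.66], [-3.11, 3.11]. Speed limits (rad/s): [2.57, 2.57, 3.14, 3.14, 3.14, 3.14].

## Interface

Orientations are given as [roll, pitch, yaw] about the fixed x, y, z axes, in that order (R = Rz(yaw) Ry(pitch) Rx(roll)).
In Python, from cell import status, read_camera, camera_info, ticket, models gives the robot as it stands.
- The arm moves only by the tool send_rows, never from a script. Its argument "plan" is a list of rows, each an object with "offset": the shift along the tool's x, y, z in mm, a list of three; "yaw": the turn about the tool's z in rad. In form: [{"offset": [dx, dy, dz], "yaw": yaw}, ...]. A call has 1 to 20 rows; each row shifts and turns the commanded pose from where the row before left it, along the tool's axes as they then stand; what a row does not reach is not made up. A row lasts 1/10 s, in which the tool goes at most 50 mm and 8.59 degrees, less where a joint would pass 70% of its speed; a pose out of reach is approached as far as the arm can. A call is refused whole if a number of a shift passes 50 or a number of a turn 0.15, either way. A call with a gripper value outside its range is refused whole. "hand" is the closure, from 0 (fully open) to 1 (shut), set as the call begins (left out, the last holds). The fingers move at their own pace and stop on an object; "squeeze" is the grip in N (left out, the last holds). Time passes only in rows, so rows that do not move let the fingers close. It gives the time, the measured TCP pose, the force, the opening and the grip force at its end, in the units of the state.
- status.observe(): the state, without advancing time (a new reading comes with each control period).
- read_camera(name): name is "side" or "top"; returns the picture (384x512x3 uint8, red, green, blue); there is no depth.
- camera_info(name): a dict with "vfov" (degrees; the focal length in pixels is half the picture's height over the tangent of half this angle, whatever the lens; pixels are square), "cx", "cy" (the principal point, pixels), "distortion" ([k1, k2, p1, p2, k3] as OpenCV has them; the pictures are not rectified), "origin" and "attitude" of the camera in the world. Camera axes: x right, y down, z forward; pixel columns grow to the right and rows downward; lengths in m; the calibration is good to about 2 mm. A picture is of the moment at which its call begins. camera_info takes no time and is no camera call.
- ticket.hand_in(): hands the job in; it is judged then, once.
Trained networks look in the newest picture that a camera, given by its name, has taken for a name from the list of things; names that differ only in an ending like _2 or _b are one class to them, and where a whole thing is asked for, a point or a joint stands for the part that bears it (a point fixed in the world has none). Each returns a list of dicts, best first, with "conf" (0 to 1); they miss things now and then, are a little off and sometimes report something else, mostly with a low value. They report only what shows in the picture. A call takes as long as a camera call. They do not tell look-alikes from the thing itself.
- models.regions_of(camera, label): "mask" (384x512 bool, what is visible of it) and "extent" ([left, top, right, bottom] in pixels, round what is visible of it).
The state is a dict: "time": time; "qpos": joint angles; "qvel": joint speeds; "joint_efforts": joint torques, N m; "tool_pos": TCP position; "tool_rot": TCP orientation; "contact_force": force on the tool from outside, world axes, zero at the start; "torque": the same for the moment, N m; "opening": finger opening in m; "grip_force": force on a finger pad.
Only numpy, scipy, OpenCV 4.12 (cv2) and the standard library are available. Lean on these libraries where they do the work, as an engineer would, in place of code of your own. Each camera call takes 0.05 s, during which the arm holds its last target. There are 200 camera calls.

## Working session

There is one attempt and no reset: what is moved stays moved. The work goes in short steps, Python scripts to look and compute and a tool call to move; the robot and the scene stay as the last step left them, time stands still between calls to the robot, and variables do not carry over. Pictures are saved under pics/ and viewed, at most 10 in all, crops included, and the job is handed in when it is done.

Besides the shell and the picture viewer there is one more tool, called after "Request:" as name(argument=value, ...), one argument or row to a line, values as JSON. send_rows: Moves the arm, as the interface text tells. Its arguments: {"type":"object","properties":{"plan":{"type":"array"},"hand":{"type":"number"},"squeeze":{"type":"number"}},"required":["plan"]}

```bash
mkdir -p pics; python3 - <<'E'
from cell import status, read_camera, camera_info, models
import cv2, numpy as np
s=status.observe(); print({k:np.round(v,3).tolist() for k,v in s.items()})
for c in ("side","top"):
    print(c,camera_info(c)); im=read_camera(c); cv2.imwrite(f"pics/{c}0.png",im[:,:,::-1]); np.save(f"pics/{c}0.npy",im)
    for l in ("tube","pusher","saucer"):
        for r in models.regions_of(c,l): print(c,l,round(r["conf"],2),np.round(r["extent"]).tolist(), int(r["mask"].sum()))
E
```

```text
{'time': 0.0, 'qpos': [1.184, 0.343, 1.525, -0.0, 1.275, -0.146], 'qvel': [0.0, -0.0, -0.0, -0.002, -0.001, 0.001], 'joint_efforts': [-0.0, -43.124, -24.423, 0.072, 0.056, -0.0], 'tool_pos': [0.125, 0.51, 0.251], 'tool_rot': [-3.14, -0.0, 2.901], 'contact_force': [0.353, -0.386, 0.656], 'torque': [-0.032, 0.01, 0.002], 'grip_force': 0.0, 'opening': 0.092}
side {'vfov': 53.68293031507501, 'cx': 253.11918799371335, 'cy': 186.72682396321892, 'distortion': array([0.04142557, 0.        , 0.        , 0.        , 0.        ]), 'origin': array([-0.09116863, -0.76704275,  0.71583199]), 'attitude': array([-2.09801861,  0.00755043, -0.71727153])}
side tube 0.96 [201.0, 206.0, 234.0, 273.0] 1455
side tube 0.64 [257.0, 205.0, 291.0, 265.0] 1355
side pusher 0.78 [196.0, 160.0, 214.0, 208.0] 388
side pusher 0.7 [233.0, 156.0, 249.0, 197.0] 295
side saucer 0.83 [192.0, 195.0, 223.0, 211.0] 300
top {'vfov': 46.10025322561671, 'cx': 252.76939630891022, 'cy': 194.06398932599, 'distortion': array([-0.13444301,  0.        ,  0.        ,  0.        ,  0.        ]), 'origin': array([4.38409750e-01, 5.74258922e-04, 1.45883858e+00]), 'attitude': array([-3.03220017, -0.02691241, -1.5415066 ])}
top tube 0.74 [250.0, 249.0, 279.0, 282.0] 816
top tube 0.62 [272.0, 205.0, 307.0, 240.0] 749
top pusher 0.69 [177.0, 213.0, 192.0, 225.0] 193
top pusher 0.47 [193.0, 170.0, 209.0, 190.0] 223
top saucer 0.81 [176.0, 204.0, 204.0, 237.0] 602
```

```bash
python3 - <<'E'
import cv2
a=cv2.imread("pics/side0.png")[120:300,130:390]; b=cv2.imread("pics/top0.png")[130:310,110:370]
cv2.imwrite("pics/a.png",cv2.resize(a,None,fx=3,fy=3,interpolation=cv2.INTER_CUBIC))
cv2.imwrite("pics/b.png",cv2.resize(b,None,fx=3,fy=3,interpolation=cv2.INTER_CUBIC))
E
```

```text
(no output)
```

View pics/a.png

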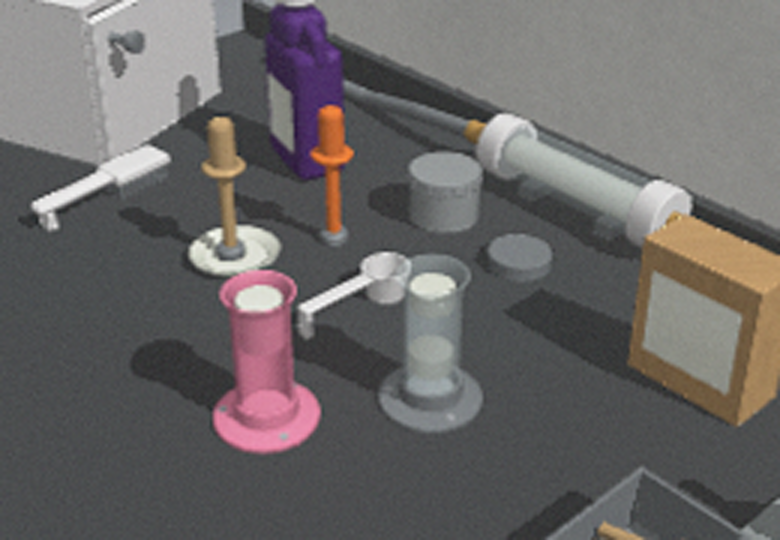

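View pics/b.png

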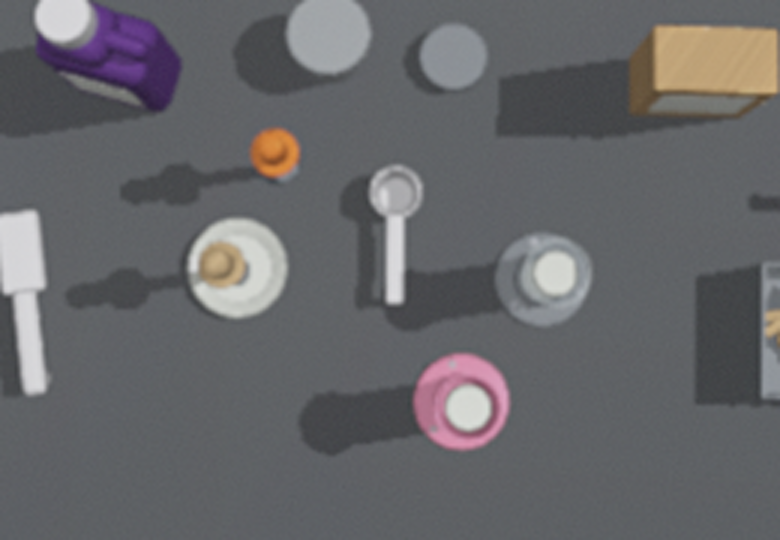

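The beige pusher stands in the saucer (side px ~(204,180), top ~(183,218)). The clear tube is the right-hand one (side ~(274,235), top ~(291,223)). The orange pusher and the pink tube are the look-alikes. Next I'll fit model outlines to the masks.

```bash
cat > h.py <<'E'
from cell import status, read_camera, camera_info, models
import numpy as np, cv2
from scipy.spatial.transform import Rotation as Ro
from scipy.optimize import least_squares
PROF={"tube":[(.05,0),(.05,.009),(.027,.009),(.027,.128),(.034,.130),(.034,.144)],
"pusher":[(.017,0),(.017,.015),(.008,.015),(.008,.112),(.024,.112),(.024,.119),(.014,.119),(.014,.166),(.007,.172),(0,.173)],
"saucer":[(.034,0),(.052,.014)]}
INFO={c:camera_info(c) for c in ("side","top")}
def proj(c,P):
    i=INFO[c]; R=Ro.from_euler("xyz",i["attitude"]).as_matrix(); f=192/np.tan(np.radians(i["vfov"])/2)
    K=np.array([[f,0,i["cx"]],[0,f,i["cy"]],[0,0,1]]); q=(np.asarray(P,float).reshape(-1,3)-i["origin"])@R
    return cv2.projectPoints(q,np.zeros(3),np.zeros(3),K,i["distortion"])[0][:,0]
def surf(n,rx=0,ry=0):
    a=np.linspace(0,2*np.pi,48,endpoint=False)
    P=np.array([(r*np.cos(t),r*np.sin(t),z) for r,z in PROF[n] for t in a])
    return P@Ro.from_euler("xyz",[rx,ry,0]).as_matrix().T
def box(p): return np.r_[p.min(0),p.max(0)]
def mbox(m):
    y,x=np.nonzero(m); return np.array([x.min()-.5,y.min()-.5,x.max()+.5,y.max()+.5])
def fit(n,masks,x0,z=0.):
    S=surf(n)
    f=lambda v:np.concatenate([box(proj(c,S+[v[0],v[1],z]))-mbox(m) for c,m in masks.items()])
    r=least_squares(f,x0,loss="soft_l1"); return r.x,f(r.x)
def near(c,l,px):
    rs=[r for r in models.regions_of(c,l) if np.hypot((r["extent"][0]+r["extent"][2])/2-px[0],(r["extent"][1]+r["extent"][3])/2-px[1])<14]
    return rs[0]["mask"] if rs else None
E
python3 - <<'E'
from h import *
A={"tube":((274,235),(290,223)),"pusher":((205,184),(184,219)),"saucer":((207,203),(190,220))}
for c in INFO: read_camera(c)
for n,z in (("tube",0),("pusher",.006),("saucer",0)):
    m={c:near(c,n,A[n][i]) for i,c in enumerate(("side","top"))}
    for sub in ({c:k for c,k in m.items() if k is not None},)+tuple({c:k} for c,k in m.items() if k is not None):
        x,r=fit(n,sub,[.5,0],z); print(n,list(sub),x.round(4),r.round(1))
E
```

```text
tube ['side', 'top'] [ 0.5092 -0.1576] [ 0.1 -0.8 -0.1 -0.8  0.2 -0.1  0.4  1. ]
tube ['side'] [ 0.5067 -0.1601] [ 0.1 -0.1 -0.1  0.1]
tube ['top'] [ 0.5107 -0.1566] [-0.1 -0.5  0.1  0.5]
pusher ['side', 'top'] [0.5086 0.1727] [-1.7 -0.3  1.1  0.3 -0.5 -0.7  0.6  0.6]
pusher ['side'] [0.5095 0.1723] [-1.4 -0.3  1.4  0.2]
pusher ['top'] [0.5083 0.1728] [-0.5 -0.7  0.5  0.7]
saucer ['side', 'top'] [0.5113 0.1677] [-1.8  0.   0.7 -0.2  0.4 -1.6 -0.2  0.8]
saucer ['side'] [0.5127 0.1662] [-1.2  0.1  1.2 -0.2]
saucer ['top'] [0.51   0.1681] [ 0.3 -1.2 -0.3  1.2]
```

```bash
python3 - <<'E'
import cv2, numpy as np
a=cv2.imread("pics/side0.png"); b=cv2.imread("pics/top0.png")
cv2.imwrite("pics/c.png",cv2.resize(np.vstack([a[:,:],b]),None,fx=.78,fy=.78,interpolation=cv2.INTER_AREA))
E
```

```text
(no output)
```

View pics/c.png

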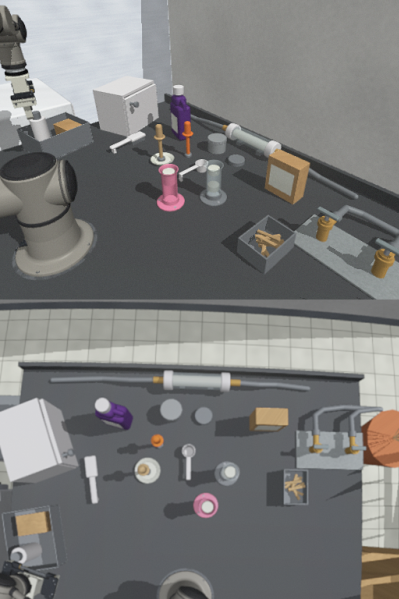

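The white box and the tray are at the far left. The diagonal path at z≈0.25 m clears everything.

Request:
send_rows(
  plan=[
    {"offset":[0,0,0],"yaw":-0.12},
    {"offset":[0,0,0],"yaw":-0.12},
    {"offset":[-16,-14,0],"yaw":0},
    {"offset":[-32,-28,0],"yaw":0},
    {"offset":[-32,-28,0],"yaw":0},
    {"offset":[-32,-28,0],"yaw":0},
    {"offset":[-32,-28,0],"yaw":0},
    {"offset":[-32,-28,0],"yaw":0},
    {"offset":[-32,-28,0],"yaw":0},
    {"offset":[-32,-28,0],"yaw":0},
    {"offset":[-32,-28,0],"yaw":0},
    {"offset":[-32,-28,0],"yaw":0},
    {"offset":[-32,-28,0],"yaw":0},
    {"offset":[-32,-28,0],"yaw":0},
    {"offset":[-16,-15,0],"yaw":0},
    {"offset":[0,0,0],"yaw":0},
    {"offset":[0,0,0],"yaw":0},
  ],
  hand=0,
  squeeze=30,
)

```text
time: 2.5
tool_pos: [0.5086, 0.1725, 0.2514]
tool_rot: [3.141, -0.001, 3.14]
contact_force: [-0.4, 0.8, 0.2]
opening: 0.0917
grip_force: 0.0
```

Request:
send_rows(
  plan=[
    {"offset":[0,0,15],"yaw":0},
    {"offset":[0,0,20],"yaw":0},
    {"offset":[0,0,20],"yaw":0},
    {"offset":[0,0,20],"yaw":0},
    {"offset":[0,0,15],"yaw":0},
    {"offset":[0,0,5],"yaw":0},
    {"offset":[0,0,0],"yaw":0},
    {"offset":[0,0,0],"yaw":0},
  ],
)

```text
time: 3.3
tool_pos: [0.509, 0.1732, 0.1576]
tool_rot: [3.141, 0.001, -3.142]
contact_force: [-0.0, -0.2, 0.3]
opening: 0.0917
grip_force: 0.0
```

```bash
python3 - <<'E'
from h import *
im=read_camera("side"); cv2.imwrite("pics/d.png",cv2.resize(im[120:240,140:280,::-1],None,fx=5,fy=5,interpolation=cv2.INTER_CUBIC))
x=status.observe(); print(x["tool_pos"], proj("side",np.array(x["tool_pos"])-[0,0,.025]))
E
```

```text
[0.50921533 0.17307004 0.15775716] [[204.07567185 171.48921356]]
```

View pics/d.png

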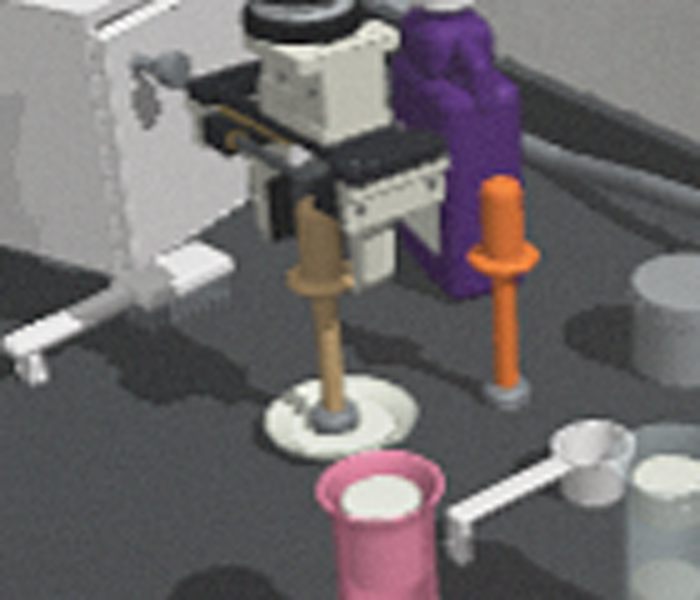

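The handle (crop x≈320, image px 204) lies between the fingers, so I'm closing.

Request:
send_rows(
  plan=[
    {"offset":[0,0,0],"yaw":0},
    {"offset":[0,0,0],"yaw":0},
    {"offset":[0,0,0],"yaw":0},
    {"offset":[0,0,0],"yaw":0},
    {"offset":[0,0,0],"yaw":0},
    {"offset":[0,0,0],"yaw":0},
    {"offset":[0,0,0],"yaw":0},
    {"offset":[0,0,0],"yaw":0},
    {"offset":[0,0,0],"yaw":0},
    {"offset":[0,0,0],"yaw":0},
  ],
  hand=1,
  squeeze=40,
)

```text
time: 4.35
tool_pos: [0.5089, 0.1726, 0.1567]
tool_rot: [3.141, -0.0, 3.141]
contact_force: [0.6, -0.1, -0.7]
opening: 0.0272
grip_force: 40.0
```

Gripped (27 mm opening). Next I lift to TCP z≈0.345 and check the pusher in the hand.

Request:
send_rows(
  plan=[
    {"offset":[0,0,-5],"yaw":0},
    {"offset":[0,0,-15],"yaw":0},
    {"offset":[0,0,-20],"yaw":0},
    {"offset":[0,0,-30],"yaw":0},
    {"offset":[0,0,-30],"yaw":0},
    {"offset":[0,0,-30],"yaw":0},
    {"offset":[0,0,-30],"yaw":0},
    {"offset":[0,0,-20],"yaw":0},
    {"offset":[0,0,-8],"yaw":0},
    {"offset":[0,0,0],"yaw":0},
    {"offset":[0,0,0],"yaw":0},
  ],
)

```text
time: 5.45
tool_pos: [0.5085, 0.1725, 0.3435]
tool_rot: [-3.141, -0.002, 3.141]
contact_force: [0.2, 0.5, -1.9]
opening: 0.0271
grip_force: 40.0
```

```bash
cat > foot.py <<'E'
from h import *
import sys
im=read_camera("side"); x=status.observe(); p=np.array(x["tool_pos"])
print(p.round(4), "F",np.round(x["contact_force"],1))
f=proj("side",p-[0,0,.149])[0]; print("expected foot px",f.round(1),"10mm dx,dy,dz ->",(proj("side",p+np.array([[.01,0,-.149],[0,.01,-.149],[0,0,-.139]]))-f).round(1).tolist())
S=surf("pusher")+p-[0,0,.149]
q=proj("side",S); print("model box",box(q).round(1))
for r in models.regions_of("side","pusher"): print(round(r["conf"],2),r["extent"])
ov=im[:,:,::-1].copy(); big=cv2.resize(ov,None,fx=5,fy=5,interpolation=cv2.INTER_CUBIC)
for k in range(0,len(q),48):
    cv2.polylines(big,[((q[k:k+48]+.5)*5).astype(np.int32)],True,(0,255,0),1)
c=(f*5).astype(int); y0=max(0,c[1]-450);x0=max(0,c[0]-300); cv2.imwrite(sys.argv[1],big[y0:y0+600,x0:x0+600]); print("crop origin",x0/5,y0/5)
E
python3 foot.py pics/e.png
```

```text
[0.5084 0.1724 0.3432] F [-0.1  0.3 -1.5]
expected foot px [202.6 154.6] 10mm dx,dy,dz -> [[2.6, -0.9], [-1.8, -1.0], [-0.2, -2.8]]
model box [191.6 101.3 207.9 157. ]
0.81 [194.9, 103.3, 210.4, 156.9]
0.72 [231.0, 156.2, 250.8, 199.6]
0.2 [266.1, 169.7, 289.6, 196.7]
0.16 [219.6, 110.4, 242.0, 178.1]
crop origin 142.4 64.6
```

View pics/e.png

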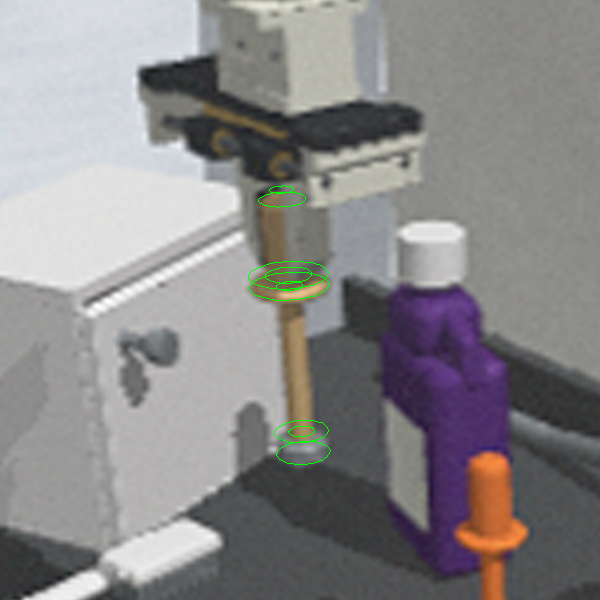

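The overlay matches the pusher at the foot (crop (303,450)) and the collar, so it hangs straight. Carrying it over to the tube.

Request:
send_rows(
  plan=[
    {"offset":[0,-8,0],"yaw":0},
    {"offset":[0,-16,0],"yaw":0},
    {"offset":[0,-26,0],"yaw":0},
    {"offset":[0,-30,0],"yaw":0},
    {"offset":[0,-30,0],"yaw":0},
    {"offset":[0,-30,0],"yaw":0},
    {"offset":[0,-30,0],"yaw":0},
    {"offset":[0,-30,0],"yaw":0},
    {"offset":[0,-30,0],"yaw":0},
    {"offset":[0,-30,0],"yaw":0},
    {"offset":[0,-26,0],"yaw":0},
    {"offset":[0,-20,0],"yaw":0},
    {"offset":[0,-15,0],"yaw":0},
    {"offset":[0,-9,0],"yaw":0},
    {"offset":[0,0,10],"yaw":0},
    {"offset":[0,0,10],"yaw":0},
    {"offset":[0,0,10],"yaw":0},
    {"offset":[0,0,5],"yaw":0},
    {"offset":[0,0,0],"yaw":0},
    {"offset":[0,0,0],"yaw":0},
  ],
)

```text
time: 7.55
tool_pos: [0.5088, -0.1571, 0.3098]
tool_rot: [3.142, 0.0, 3.141]
contact_force: [-0.1, 0.2, -2.3]
opening: 0.0277
grip_force: 40.0
```

```bash
cat >> foot.py <<'E'
for t in ([.509,-.158,0],):
    qq=proj("side",surf("tube")+t)
    for k in range(0,len(qq),48): cv2.polylines(big,[((qq[k:k+48]+.5)*5).astype(np.int32)],True,(255,255,0),1)
cv2.imwrite(sys.argv[1],big[y0+100:y0+700,x0:x0+600])
E
python3 foot.py pics/f.png
```

```text
[ 0.5089 -0.1572  0.31  ] F [-0.2 -0.2 -2.1]
expected foot px [273.8 205.2] 10mm dx,dy,dz -> [[2.7, -1.3], [-2.6, -1.5], [0.1, -3.1]]
model box [265.2 145.1 284.3 208.7]
0.72 [268.1, 145.4, 288.0, 209.6]
0.6 [232.0, 155.9, 249.2, 198.7]
crop origin 213.8 115.0
```

View pics/f.png

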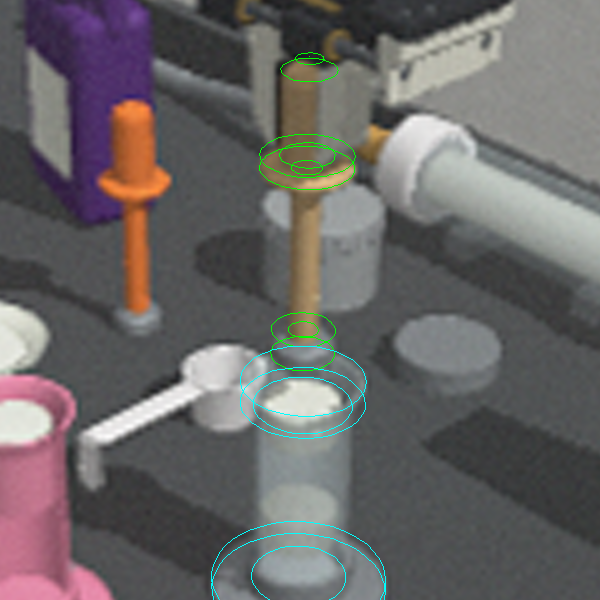

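The foot sits centred over the tube mouth (crop x≈302 against ≈304). I descend gently and watch the forces.

Request:
send_rows(
  plan=[
    {"offset":[0,0,6],"yaw":0},
    {"offset":[0,0,8],"yaw":0},
    {"offset":[0,0,8],"yaw":0},
    {"offset":[0,0,8],"yaw":0},
    {"offset":[0,0,8],"yaw":0},
    {"offset":[0,0,6],"yaw":0},
    {"offset":[0,0,0],"yaw":0},
  ],
)

```text
time: 8.35
tool_pos: [0.5083, -0.1573, 0.2647]
tool_rot: [3.141, -0.001, 3.141]
contact_force: [1.0, 0.3, -2.4]
opening: 0.0272
grip_force: 40.0
```

Request:
send_rows(
  plan=[
    {"offset":[0,0,6],"yaw":0},
    {"offset":[0,0,6],"yaw":0},
    {"offset":[0,0,6],"yaw":0},
    {"offset":[0,0,6],"yaw":0},
  ],
)

```text
time: 8.75
tool_pos: [0.5087, -0.1575, 0.2413]
tool_rot: [-3.141, 0.0, 3.141]
contact_force: [0.3, -0.1, 1.9]
opening: 0.0276
grip_force: 40.0
```

Request:
send_rows(
  plan=[
    {"offset":[0,0,6],"yaw":0},
    {"offset":[0,0,6],"yaw":0},
    {"offset":[0,0,4],"yaw":0},
    {"offset":[0,0,2],"yaw":0},
  ],
)

```text
time: 9.15
tool_pos: [0.5087, -0.1574, 0.2235]
tool_rot: [3.142, 0.0, 3.141]
contact_force: [-0.4, 0.3, 3.1]
opening: 0.0271
grip_force: 40.0
```

Request:
send_rows(
  plan=[
    {"offset":[0,0,4],"yaw":0},
    {"offset":[0,0,4],"yaw":0},
    {"offset":[0,0,3],"yaw":0},
    {"offset":[0,0,2],"yaw":0},
    {"offset":[0,0,1],"yaw":0},
    {"offset":[0,0,0],"yaw":0},
  ],
  squeeze=60,
)

```text
time: 9.75
tool_pos: [0.5086, -0.1575, 0.2094]
tool_rot: [3.141, -0.0, 3.141]
contact_force: [0.5, -0.6, -0.1]
opening: 0.0275
grip_force: 60.0
```

Request:
send_rows(
  plan=[
    {"offset":[0,0,1],"yaw":0},
    {"offset":[0,0,1],"yaw":0},
  ],
)

```text
time: 9.95
tool_pos: [0.5087, -0.1574, 0.2078]
tool_rot: [3.142, 0.0, 3.141]
contact_force: [-0.2, 0.1, 3.7]
opening: 0.0271
grip_force: 60.0
```

Request:
send_rows(
  plan=[
    {"offset":[0,0,1],"yaw":0},
    {"offset":[0,0,0],"yaw":0},
  ],
)

```text
time: 10.15
tool_pos: [0.5087, -0.1574, 0.2066]
tool_rot: [3.142, 0.0, 3.141]
contact_force: [1.2, -0.0, 2.6]
opening: 0.0272
grip_force: 60.0
```

Request:
send_rows(
  plan=[
    {"offset":[0,0,0.7],"yaw":0},
    {"offset":[0,0,0],"yaw":0},
  ],
)

```text
time: 10.35
tool_pos: [0.5088, -0.1575, 0.2066]
tool_rot: [-3.141, 0.001, 3.141]
contact_force: [-0.9, 1.1, 6.5]
opening: 0.0272
grip_force: 60.0
```

Request:
send_rows(
  plan=[
    {"offset":[0,0,0.7],"yaw":0},
    {"offset":[0,0,0],"yaw":0},
  ],
)

```text
time: 10.55
tool_pos: [0.509, -0.1575, 0.2065]
tool_rot: [-3.141, 0.002, 3.141]
contact_force: [-1.8, 1.8, 10.7]
opening: 0.0272
grip_force: 60.0
```

Request:
send_rows(
  plan=[
    {"offset":[0,0,0.5],"yaw":0},
    {"offset":[0,0,0],"yaw":0},
  ],
)

```text
time: 10.75
tool_pos: [0.5091, -0.1575, 0.2065]
tool_rot: [-3.141, 0.002, 3.141]
contact_force: [-1.9, 0.5, 13.0]
opening: 0.0273
grip_force: 60.0
```

Resistance has gone hard at about 13 N (plus the pusher's ~2 N weight), at the expected depth. I hold briefly, then draw out.

Request:
send_rows(
  plan=[
    {"offset":[0,0,0],"yaw":0},
    {"offset":[0,0,0],"yaw":0},
    {"offset":[0,0,0],"yaw":0},
    {"offset":[0,0,0],"yaw":0},
    {"offset":[0,0,-2],"yaw":0},
    {"offset":[0,0,-4],"yaw":0},
    {"offset":[0,0,-8],"yaw":0},
    {"offset":[0,0,-12],"yaw":0},
    {"offset":[0,0,-15],"yaw":0},
    {"offset":[0,0,-15],"yaw":0},
    {"offset":[0,0,-15],"yaw":0},
    {"offset":[0,0,-15],"yaw":0},
    {"offset":[0,0,-15],"yaw":0},
    {"offset":[0,0,-15],"yaw":0},
    {"offset":[0,0,-12],"yaw":0},
    {"offset":[0,0,-8],"yaw":0},
    {"offset":[0,0,-3],"yaw":0},
    {"offset":[0,0,0],"yaw":0},
    {"offset":[0,0,0],"yaw":0},
  ],
)

```text
time: 12.65
tool_pos: [0.5085, -0.1574, 0.3432]
tool_rot: [3.141, -0.001, 3.141]
contact_force: [1.1, 0.3, -2.4]
opening: 0.0273
grip_force: 60.0
```

```bash
python3 foot.py pics/g.png
```

```text
[ 0.5084 -0.1573  0.3431] F [ 0.3 -0.7 -2.6]
expected foot px [274.  194.7] 10mm dx,dy,dz -> [[2.7, -1.3], [-2.6, -1.5], [0.1, -3.3]]
model box [265.3 132.6 284.7 198.1]
0.8 [268.7, 134.3, 289.2, 197.2]
0.72 [230.6, 155.9, 247.8, 198.9]
crop origin 213.8 104.6
```

View pics/g.png

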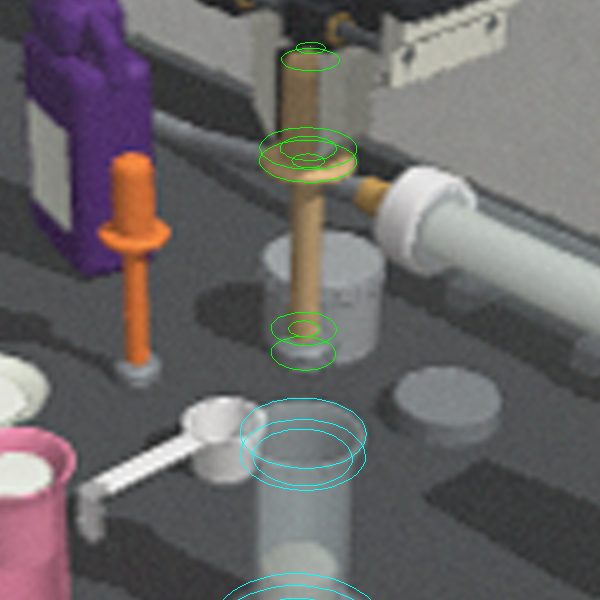

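Both tablets now show as a stack low in the tube (crop (302,560)), and the pusher still hangs straight. Returning to the saucer.

Request:
send_rows(
  plan=[
    {"offset":[0,8,0],"yaw":0},
    {"offset":[0,16,0],"yaw":0},
    {"offset":[0,26,0],"yaw":0},
    {"offset":[0,30,0],"yaw":0},
    {"offset":[0,30,0],"yaw":0},
    {"offset":[0,30,0],"yaw":0},
    {"offset":[0,30,0],"yaw":0},
    {"offset":[0,30,0],"yaw":0},
    {"offset":[0,30,0],"yaw":0},
    {"offset":[0,30,0],"yaw":0},
    {"offset":[0,26,0],"yaw":0},
    {"offset":[0,20,0],"yaw":0},
    {"offset":[0,15,0],"yaw":0},
    {"offset":[0,9,0],"yaw":0},
    {"offset":[0,0,0],"yaw":0},
  ],
)

```text
time: 14.25
tool_pos: [0.5086, 0.1736, 0.3437]
tool_rot: [3.141, -0.0, -3.141]
contact_force: [0.6, -0.7, -1.5]
opening: 0.0276
grip_force: 60.0
```

Request:
send_rows(
  plan=[
    {"offset":[0,0,10],"yaw":0},
    {"offset":[0,0,20],"yaw":0},
    {"offset":[0,0,25],"yaw":0},
    {"offset":[0,0,25],"yaw":0},
    {"offset":[0,0,25],"yaw":0},
    {"offset":[0,0,25],"yaw":0},
    {"offset":[0,0,20],"yaw":0},
    {"offset":[0,0,15],"yaw":0},
    {"offset":[0,0,9],"yaw":0},
    {"offset":[0,0,4],"yaw":0},
    {"offset":[0,0,0],"yaw":0},
    {"offset":[0,0,0],"yaw":0},
    {"offset":[0,0,0],"yaw":0},
  ],
  squeeze=40,
)

```text
time: 15.55
tool_pos: [0.5094, 0.1726, 0.1666]
tool_rot: [3.141, 0.002, 3.141]
contact_force: [0.5, 0.4, -1.9]
opening: 0.0271
grip_force: 40.0
```

```bash
python3 foot.py pics/i.png
```

```text
[0.5093 0.1727 0.1665] F [ 0.4 -0.4 -1.7]
expected foot px [206.6 201.2] 10mm dx,dy,dz -> [[2.4, -1.0], [-1.7, -1.2], [-0.2, -2.5]]
model box [196.7 154.9 211.6 203.8]
0.79 [231.8, 157.3, 247.8, 196.6]
0.68 [142.3, 165.3, 185.9, 198.6]
0.65 [202.6, 154.1, 216.6, 203.6]
0.39 [267.0, 168.9, 292.8, 200.7]
crop origin 146.4 111.0
```

View pics/i.png

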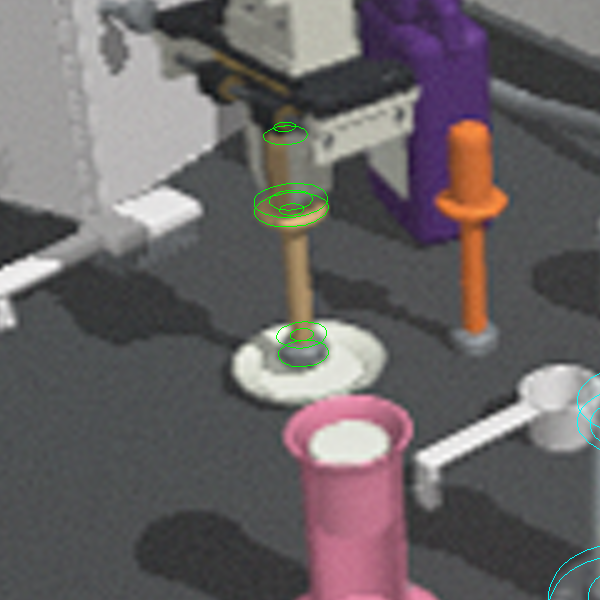

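The foot hovers about 10 mm above the saucer, over its original spot. Lowering to contact.

Request:
send_rows(
  plan=[
    {"offset":[0,0,4],"yaw":0},
    {"offset":[0,0,3],"yaw":0},
    {"offset":[0,0,1.5],"yaw":0},
    {"offset":[0,0,0],"yaw":0},
    {"offset":[0,0,0],"yaw":0},
  ],
)

```text
time: 16.15
tool_pos: [0.5089, 0.1726, 0.1572]
tool_rot: [3.142, -0.0, 3.141]
contact_force: [-0.3, 0.3, -1.4]
opening: 0.0272
grip_force: 40.0
```

Request:
send_rows(
  plan=[
    {"offset":[0,0,0.7],"yaw":0},
    {"offset":[0,0,0],"yaw":0},
    {"offset":[0,0,0],"yaw":0},
  ],
)

```text
time: 16.45
tool_pos: [0.5089, 0.1726, 0.1567]
tool_rot: [3.141, 0.0, 3.141]
contact_force: [-0.0, -0.1, -1.7]
opening: 0.0276
grip_force: 40.0
```

Request:
send_rows(
  plan=[
    {"offset":[0,0,0.5],"yaw":0},
    {"offset":[0,0,0],"yaw":0},
    {"offset":[0,0,0],"yaw":0},
  ],
)

```text
time: 16.75
tool_pos: [0.5091, 0.1726, 0.1566]
tool_rot: [3.141, 0.001, 3.141]
contact_force: [0.2, -0.1, 3.8]
opening: 0.0274
grip_force: 40.0
```

In contact. I ease off slightly, loosen the grip and open.

Request:
send_rows(
  plan=[
    {"offset":[0,0,-0.4],"yaw":0},
    {"offset":[0,0,0],"yaw":0},
    {"offset":[0,0,0],"yaw":0},
  ],
  squeeze=4,
)

```text
time: 17.05
tool_pos: [0.509, 0.1727, 0.1566]
tool_rot: [3.141, 0.0, 3.141]
contact_force: [-0.4, 0.3, 1.6]
opening: 0.0281
grip_force: 4.0
```

Request:
send_rows(
  plan=[
    {"offset":[0,0,0],"yaw":0},
    {"offset":[0,0,0],"yaw":0},
    {"offset":[0,0,0],"yaw":0},
    {"offset":[0,0,0],"yaw":0},
    {"offset":[0,0,0],"yaw":0},
    {"offset":[0,0,0],"yaw":0},
    {"offset":[0,0,0],"yaw":0},
    {"offset":[0,0,0],"yaw":0},
    {"offset":[0,0,0],"yaw":0},
    {"offset":[0,0,0],"yaw":0},
  ],
  hand=0,
)

```text
time: 18.05
tool_pos: [0.5089, 0.1726, 0.1565]
tool_rot: [3.142, 0.0, 3.141]
contact_force: [1.0, 0.5, 0.1]
opening: 0.0918
grip_force: 0.0
```

Request:
send_rows(
  plan=[
    {"offset":[0,0,-10],"yaw":0},
    {"offset":[0,0,-20],"yaw":0},
    {"offset":[0,0,-25],"yaw":0},
    {"offset":[0,0,-25],"yaw":0},
    {"offset":[0,0,-25],"yaw":0},
    {"offset":[0,0,-20],"yaw":0},
    {"offset":[25,0,0],"yaw":0},
    {"offset":[35,0,0],"yaw":0},
    {"offset":[35,0,0],"yaw":0},
    {"offset":[20,0,0],"yaw":0},
    {"offset":[0,0,0],"yaw":0},
    {"offset":[0,0,0],"yaw":0},
  ],
)

```text
time: 19.25
tool_pos: [0.3945, 0.1728, 0.2825]
tool_rot: [3.141, 0.002, 3.141]
contact_force: [0.1, -0.2, -0.3]
opening: 0.092
grip_force: 0.0
```

```bash
python3 - <<'E'
from h import *
a=read_camera("side")[130:290,160:310,::-1]; b=read_camera("top")[170:290,160:310,::-1]
cv2.imwrite("pics/j.png",cv2.resize(np.hstack([a,np.vstack([b,np.zeros((40,150,3),np.uint8)])]),None,fx=2.66,fy=2.66,interpolation=cv2.INTER_CUBIC))
A={"tube":((274,235),(290,223)),"pusher":((205,184),(184,219)),"saucer":((207,203),(190,220))}
for n,z in (("pusher",.006),("saucer",0)):
    m={c:near(c,n,A[n][i]) for i,c in enumerate(("side","top"))}; m={c:k for c,k in m.items() if k is not None}
    x,r=fit(n,m,[.5,0],z); print(n,list(m),x.round(4),r.round(1))
E
```

```text
pusher ['side', 'top'] [0.5091 0.1705] [-0.2 -0.1 -0.4  0.5 -0.7 -1.9  1.3  0.4]
saucer ['side', 'top'] [0.5126 0.1687] [-0.6 -0.2 -0.2 -0.4  0.2 -1.   0.5  0.4]
```

View pics/j.png

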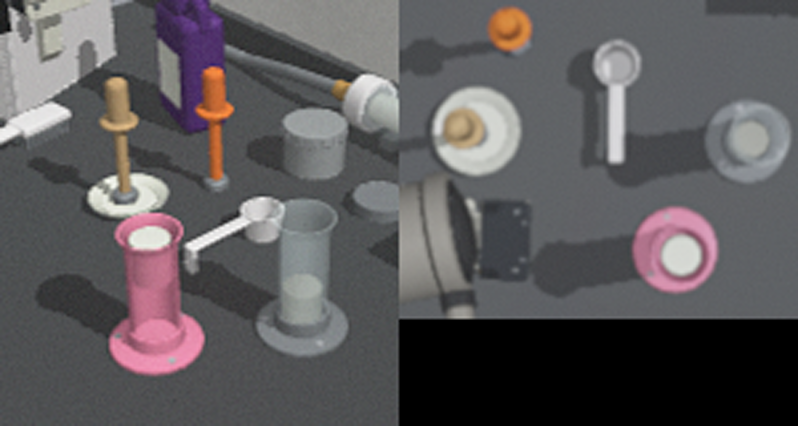

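The pusher stands upright in the saucer (left panel (122,195)). Both tablets are stacked on the tube floor (left panel (302,300)), and nothing else has moved.

```bash
python3 -c "
from cell import ticket
print(ticket.hand_in())"
```

```text
the job is handed in; nothing more can be done
None
```

Job handed in at about 19 s: both tablets are bottomed out in the tube after a press of about 13–15 N, the pusher stands upright and released in its saucer, and nothing else on the shelf appears to have moved.

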